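# Probe the dowel hole of a dressed stone

### The job

Set the drilled limestone block down gently on the two narrow timber uprights, centred and bridging squarely across both, and let go of it. Then take the steel probe rod by its square wooden handle out of the tool rack and lower it from above, upright, through the hole in the stone, never touching the stone with it, until the tip has come out below the stone into the open gap between the uprights. Finish while still holding the probe there, still, upright and centred in the hole, its tip clear of the baseboard and nothing but the gripper carrying it; leave the chisel, mallet, brush and stone offcut alone.

Things in the scene. Friction and masses are not known exactly. Their poses are not given: they have to be found in the camera images.
- bearers_top (a point): Fixed stand: a baseboard 160 x 75 x 15 mm on the bench carries two narrow timber uprights, each 22 mm (x) by 30 mm (y), tops 75 mm above the bench, centred 39 mm either side of the middle along the stand's x axis; the gap between them is 56 mm wide, 60 mm high. Point: midway between the uprights at the height of their tops; z up, x from one upright to the other.
- stone_center (a point): Loose dressed limestone block, 100 mm (x) by 56 mm (y) by 50 mm high (z), about 0.5 kg, lying on the bench. A straight 30 mm hole runs vertically right through its middle. This point is the centre of the block, half-way up, on the hole's axis; x along its length, z up along the hole.
- hole_top (a point): Middle of the hole's upper mouth, in the stone's top face, 25 mm above the stone's centre; axes as the stone.
- hole_bottom (a point): Middle of the hole's lower mouth, in the stone's underside, 25 mm below the stone's centre; axes as the stone.
- stone: The same stone block; origin at the middle of its underside.
- bearers: The stand with the two uprights; origin on the bench at the middle of its underside, 75 mm under bearers_top; axes as bearers_top.
- rack: Fixed wooden tool rack: a board 70 mm (x) by 190 mm (y) with its top 140 mm above the bench, on two end cheeks. Two upright 18 mm holes, 50 mm either side of its middle along its y axis, each hold one hanging tool (the probe in one, the chisel in the other, either way round). Origin on the bench below the middle of the board.
- probe_grip (a point): Probe hanging upright in the rack, 0.13 kg: round steel rod 10 mm thick, 120 mm long, under a steel collar (34 mm across, 6 mm thick, resting on the rack board) and a SQUARE pale wooden handle 24 x 24 mm, 64 mm tall. Point: middle of the handle, half-way up, 38 mm above the rack board, 158 mm straight above the rod's tip; z up, x and y square to the handle's flats. Lift 120 mm to clear the rack.
- probe_tip (a point): Lower end of the probe rod, on its axis, 158 mm below the middle of the handle; axes as the handle.
- probe: The same probe rod; origin at the tip.
- chisel: Bystander: mason's chisel hanging in the rack's other hole, dark ROUND bulging wooden handle about 34 mm thick, 70 mm tall, standing 76 mm above the rack board (do not drag the probe across it); origin at its lower end.
- mallet: Bystander: white round mallet standing on its head, 100 mm across, 220 mm tall with its wooden handle up; origin under its middle.
- brush: Bystander: hand brush lying flat on the bench beyond the work; x along it; origin under its middle.
- offcut: Bystander: small rough limestone offcut without a hole, 90 x 70 x 35 mm, lying on the bench; origin under its middle.
Things that resemble listed ones, but are neither listed nor needed, are in the scene too. Leave any black or turquoise look-alike of the stone alone.

How it is judged:
On the way, in this order (a step that is already met when the one before it is completed fails the run):
1. the stone rests centred and square across both uprights, let go (distance between hole_bottom and bearers_top below 0.012 m and angle between the x axis of stone and the x axis of bearers, either way round below 0.17 rad and angle between stone's own z axis and vertical below 0.04 rad and contact force between stone and bearers above 2 N and contact force between stone and the fingers below 0.1 N), for 0.2 s.
2. the probe is held above the stone, its tip over the hole (horizontal distance between probe_tip and hole_top below 0.015 m and z of probe_tip in the frame of hole_top above 0 m and contact force between probe and the fingers above 1 N), for 0.02 s.
At the end, for the whole second after the job is handed in: Stone level on the uprights: hole within 12 mm of their middle, square within 10 deg. Probe held still by the gripper alone, upright within 3.4 deg, tip within 6 mm and handle middle within 12 mm of the hole's axis, tip over 3 mm below the stone and 2 mm above the baseboard (distance between hole_bottom and bearers_top below 0.012 m and angle between the x axis of stone and the x axis of bearers, either way round below 0.17 rad and angle between stone's own z axis and vertical below 0.04 rad and contact force between stone and bearers above 2 N and horizontal distance between probe_tip and hole_bottom below 0.006 m and horizontal distance between probe_grip and hole_top below 0.012 m and angle between probe's own z axis and vertical below 0.06 rad and z of probe_tip in the frame of hole_bottom below -0.003 m and z of probe_tip in the frame of bearers above 0.017 m and linear speed of probe below 0.02 m/s and contact force between probe and stone below 0.1 N and contact force between probe and bearers below 0.1 N and contact force between probe and the fingers above 1 N); the arm keeps its last pose, push and grip.
It fails at once if the probe touches the stone (contact force between probe and stone above 0.3 N).
It fails at once if the stone is dropped or slammed onto the uprights (linear speed of stone above 0.4 m/s and distance between hole_bottom and bearers_top below 0.02 m).
It fails at once if a bystander is disturbed (distance of any of chisel, mallet, brush, offcut from where it was at the start of the episode above 0.02 m).
It also fails if it takes over 58 s, if anything falls off the work surface, if the arm or the gripper's body presses on something with over 40 N, if the wrist force passes 120 N, or if a joint passes its speed limit or range.

### The arm

A 6-joint arm with a two-finger parallel gripper is mounted at the origin on the work surface. World frame = base frame: x ahead of the robot, y to its left, z up, the work surface at z = 0. Lengths are in m, angles in rad, forces in N, time in s.
With the tool pointing down it reaches from about 0.4 to 0.925 m from the base axis. Payload 12.5 kg.
Tool frame: the origin (TCP) lies at the very end of the fingers, on their centre line; the grasp point (between the pads) lies 19 mm behind it; z points along the fingers, y is the direction in which the jaws open and shut (so a half turn about z gives the same grasp; the last joint's range is limited). The gripper opens to 95 mm and grips with 3 to 60 N. Pads are 20 mm wide; open, the fingers measure 119 mm over their backs; the gripper's body (75 mm by 180 mm) begins 59 mm behind the grasp point.
Start: joints at [1.242, 0.491, 1.559, -0, 1.092, -0.106], TCP at [0.138, 0.61, 0.215] pointing down, gripper open.
Joint ranges: [-3.1, 3.1], [-0.84, 2.19], [0.05, 2.79], [-1.13, 4.28], [0.06, 2.93], [-2.69, 2.69]. Speed limits (rad/s): [2.22, 2.22, 2.79, 3.14, 3.14, 3.14].

### API

Orientations are given as [roll, pitch, yaw] about the fixed x, y, z axes, in that order (R = Rz(yaw) Ry(pitch) Rx(roll)).
In Python, from station import env, get_image gives the robot as it stands.
- The arm moves only by the tool carry_out, never from a script. Its argument "motion" is a list of rows, each a list of 7 numbers: the shift along the tool's x, y, z in mm, then the turn, a rotation vector about the tool's x, y, z in degrees, then the gripper command: -1 is fully open, 1 is shut, values between are in proportion. A call has 1 to 20 rows; each row shifts and turns the pose as measured when the row begins, along the tool's axes as they then stand; what a row does not reach is not made up. A row lasts 1/12 s, in which the tool goes at most 41.7 mm and 7.16 degrees, less where a joint would pass 70% of its speed; a pose out of reach is approached as far as the arm can. A call is refused whole if a number of a shift passes 41.7 or a number of a turn 7.16, either way. A call with a gripper value outside its range is refused whole. The fingers move at their own pace and stop on an object; "grip_force" is the grip in N (left out, the last holds). Time passes only in rows, so rows that do not move let the fingers close. It gives the time, the measured TCP pose, the force and the opening at its end, in the units of the state.
- env.sense(): the state, without advancing time (a new reading comes with each control period).
- get_image(name): name is "scene" or "side" or "wrist"; returns a dict with "frame" (400x640x3 uint8, red, green, blue), "z_map" (400x640 float32, m along the optical axis (not along the pixel's ray), 0 where there is no reading), "vfov" (degrees; the focal length in pixels is half the picture's height over the tangent of half this angle, whatever the lens; pixels are square), "cx", "cy" (the principal point, pixels), "pose" (4x4, takes a point from camera to world coordinates); the wrist camera has in their place "T_tool_cam" (4x4, takes a point from camera to tool coordinates, whose origin is the TCP and whose axes are the flange's). Camera axes: x right, y up, looking along -z (the intrinsics and any distortion apply to the point x, -y, -z); pixel columns grow to the right and rows downward; lengths in m; the calibration is good to about 2 mm. A picture is of the moment at which its call begins: read the wrist's pose just before it.
- env.sign_off(): hands the job in, once; it reports no verdict.
The state is a dict: "clock": time; "q": joint angles; "qvel": joint speeds; "effort": joint torques, N m; "tcp_pos": TCP position; "ee_rot": TCP orientation; "contact_force": force on the tool from outside, world axes, zero at the start; "wrist_torque": the same for the moment, N m; "gripper_width": finger opening in m.
Only numpy, scipy, OpenCV 4.12 (cv2) and the standard library are available. Lean on these libraries where they do the work, as an engineer would, in place of code of your own. Each camera call takes 0.05 s, during which the arm holds its last target.

## Working session

There is one attempt and no reset: what is moved stays moved. The work goes in short steps, Python scripts to look and compute and a tool call to move; the robot and the scene stay as the last step left them, time stands still between calls to the robot, and variables do not carry over. Pictures are saved under pics/ and viewed, and the job is handed in when it is done.

Besides the shell and the picture viewer there is one more tool, called after ">>>" in YAML: its name, and indented under it one key for each argument. carry_out: Moves the arm, as the interface text tells. Its arguments: {"type":"object","properties":{"motion":{"type":"array"},"grip_force":{"type":"number"}},"required":["motion"]}

```bash
ls; mkdir -p pics
python3 - <<'E'
from station import env,get_image
import cv2,numpy as np
s=env.sense();print({k:np.round(v,3) for k,v in s.items()})
for n in ["scene","side","wrist"]:
    d=get_image(n);np.savez(f"{n}0.npz",**{k:v for k,v in d.items()})
    print(n,{k:(np.round(v,3) if k not in("frame","z_map") else v.shape) for k,v in d.items()})
    cv2.imwrite(f"pics/{n}0.png",d["frame"][:,:,::-1])
E
```

```text
pics
{'clock': np.float64(0.0), 'q': array([ 1.242,  0.492,  1.559,  0.   ,  1.092, -0.106]), 'qvel': array([-0.002,  0.   ,  0.001,  0.001, -0.   , -0.001]), 'effort': array([ 2.0000e-03, -6.1267e+01, -2.5819e+01,  6.9000e-02,  4.8000e-02,
       -0.0000e+00]), 'tcp_pos': array([0.138, 0.609, 0.214]), 'ee_rot': array([-3.14 , -0.   ,  2.919]), 'contact_force': array([ 0.533,  0.478, -0.649]), 'wrist_torque': array([-0.03 ,  0.017, -0.013]), 'gripper_width': np.float64(0.095)}
scene {'frame': (400, 640, 3), 'z_map': (400, 640), 'vfov': np.float64(48.154), 'cx': np.float64(323.848), 'cy': np.float64(196.203), 'pose': array([[ 0.739, -0.537,  0.406,  0.981],
       [ 0.673,  0.602, -0.429, -0.489],
       [-0.014,  0.59 ,  0.807,  0.943],
       [ 0.   ,  0.   ,  0.   ,  1.   ]])}
side {'frame': (400, 640, 3), 'z_map': (400, 640), 'vfov': np.float64(46.272), 'cx': np.float64(323.803), 'cy': np.float64(199.15), 'pose': array([[ 0.797,  0.477, -0.371,  0.135],
       [-0.604,  0.612, -0.511, -0.583],
       [-0.017,  0.631,  0.775,  0.988],
       [ 0.   ,  0.   ,  0.   ,  1.   ]])}
wrist {'frame': (400, 640, 3), 'z_map': (400, 640), 'vfov': np.float64(68.492), 'cx': np.float64(319.286), 'cy': np.float64(199.787), 'T_tool_cam': array([[-0.   ,  0.959,  0.283,  0.081],
       [ 1.   ,  0.   ,  0.001,  0.001],
       [ 0.001,  0.283, -0.959, -0.17 ],
       [ 0.   ,  0.   ,  0.   ,  1.   ]])}
```

View pics/scene0.png

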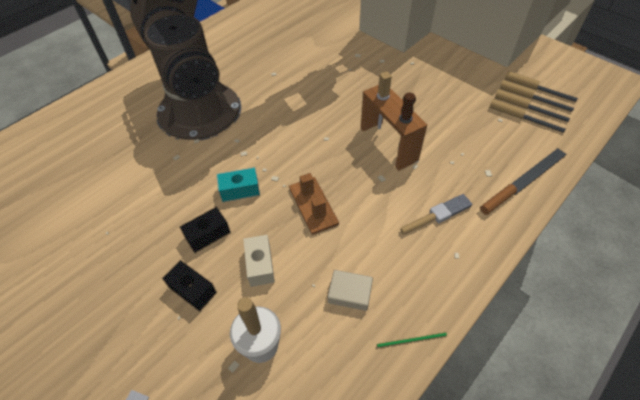

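View pics/side0.png

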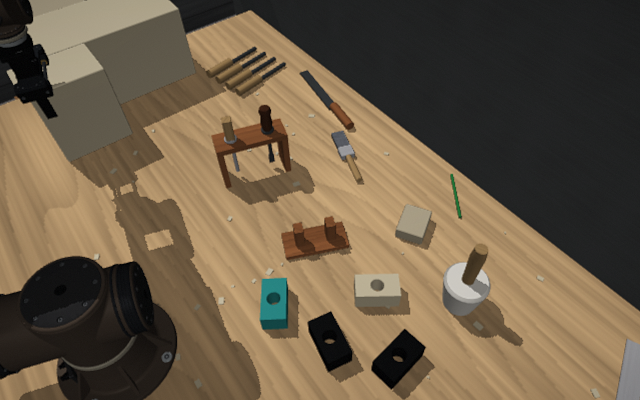

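View pics/wrist0.png

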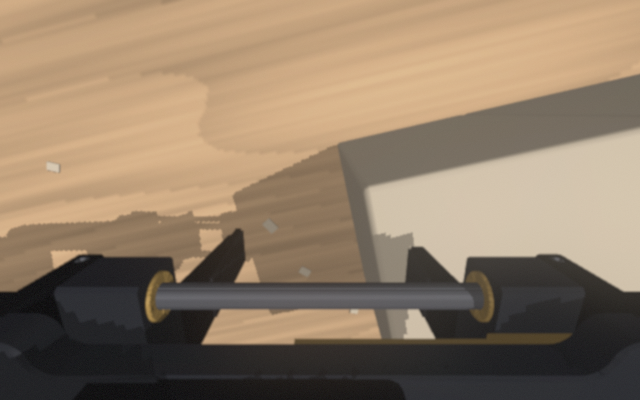

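The pictures show the limestone stone at scene (258,258) / side (378,290), and the stand at scene (313,203). The probe has the pale handle at scene (385,85), and the chisel is at scene (408,105). I'll measure these with the depth maps.

```bash
cat > h.py <<'E'
import numpy as np,cv2
def cloud(d,pose=None):
    z=d["z_map"];h,w=z.shape;f=h/2/np.tan(np.radians(float(d["vfov"]))/2)
    v,u=np.mgrid[:h,:w]
    P=np.stack([(u-d["cx"])/f*z,-(v-d["cy"])/f*z,-z],-1)
    T=d["pose"] if pose is None else pose
    W=P@T[:3,:3].T+T[:3,3]; W[z==0]=np.nan
    return W
def top(W,box,zr,x0=None):
    u0,v0,u1,v1=box;p=W[v0:v1,u0:u1].reshape(-1,3)
    return p[(p[:,2]>zr[0])&(p[:,2]<zr[1])]
def rect(p):
    r=cv2.minAreaRect((p[:,:2]*1000).astype(np.float32));return np.round(r[0],1),np.round(r[1],1),round(r[2],1),len(p),np.round(np.median(p[:,2])*1000,1)
E
python3 - <<'E'
from h import *
B={"scene":dict(stone=(235,225,285,295),stand=(280,165,345,240),rackp=(350,60,430,170)),
"side":dict(stone=(345,260,410,320),stand=(270,205,360,265),rackp=(200,95,300,190))}
for n in B:
    d=dict(np.load(n+"0.npz"));W=cloud(d)
    print(n,"bench",np.round(np.nanmedian(W[300:350,300:320].reshape(-1,3)[:,2]),4))
    print("stone",rect(top(W,B[n]["stone"],(.043,.057))))
    print("uprtops",rect(top(W,B[n]["stand"],(.068,.082))))
    p=top(W,B[n]["stand"],(.068,.082));_,lab,c=cv2.kmeans(p[:,:2].astype(np.float32),2,None,(3,50,1e-6),5,0);print(c*1000,[ (lab==i).sum() for i in(0,1)])
    for i in (0,1): print(rect(p[lab[:,0]==i]))
    print("base",rect(top(W,B[n]["stand"],(.009,.021))))
    print("rack",rect(top(W,B[n]["rackp"],(.133,.147))))
    p=top(W,B[n]["rackp"],(.195,.235));
    _,lab,c=cv2.kmeans(p[:,:2].astype(np.float32),2,None,(3,50,1e-6),5,0)
    for i in (0,1):
        q=p[lab[:,0]==i];print("tool",rect(q),"top",np.nanpercentile(q[:,2],[50,98]), rect(q[q[:,2]>.205]) if (q[:,2]>.205).sum()>3 else "")
E
```

```text
scene bench -0.0013
stone (array([ 529. , -236.3]), array([ 56.2, 103.6]), 53.4, 890, np.float64(48.5))
uprtops (array([506.3, -29.7]), array([ 31. , 102.7]), 65.7, 211, np.float64(73.2))
[[471.69543  -15.233287]
 [542.5639   -46.56727 ]] [np.int64(101), np.int64(110)]
(array([471. , -14.3]), array([30.4, 24.8]), 63.6, 101, np.float64(73.2))
(array([541.7, -45.8]), array([30.4, 24.2]), 63.6, 110, np.float64(73.1))
base (array([506.8, -30.4]), array([ 75.4, 161.1]), 65.8, 1065, np.float64(13.5))
rack (array([518. , 269.7]), array([ 74.3, 193.4]), 72.6, 1172, np.float64(138.7))
tool (array([567.5, 253.4]), array([30.9, 28.8]), 37.4, 153, np.float64(212.0)) top [0.21199728 0.21683664] (array([567.9, 253.5]), array([31. , 28.7]), 40.0, 116, np.float64(213.6))
tool (array([471.2, 284.3]), array([24.2, 26.1]), 61.9, 106, np.float64(206.0)) top [0.20604788 0.21075491] (array([471. , 284.8]), array([23.5, 24.6]), 66.4, 66, np.float64(208.4))
side bench 0.0018
stone (array([ 527.7, -236. ]), array([ 60. , 100.2]), 53.3, 969, np.float64(50.6))
uprtops (array([504.2, -28.8]), array([33.3, 99.3]), 65.6, 218, np.float64(75.3))
[[538.5231   -46.717827]
 [467.9018   -15.196889]] [np.int64(105), np.int64(113)]
(array([539.6, -45.4]), array([32.5, 21.5]), 64.0, 105, np.float64(75.3))
(array([468.9, -12.8]), array([33.3, 21.8]), 65.2, 113, np.float64(75.2))
base (array([504.3, -29. ]), array([ 79.1, 159.7]), 65.8, 1335, np.float64(15.8))
rack (array([516.2, 271. ]), array([ 78. , 190.5]), 72.1, 1241, np.float64(140.8))
tool (array([563.1, 255.2]), array([30.4, 29.8]), 17.3, 138, np.float64(214.2)) top [0.21424804 0.21961339] (array([563.1, 255.2]), array([30.4, 29.8]), 17.3, 115, np.float64(215.3))
tool (array([468.5, 286.5]), array([26.3, 23.5]), 66.6, 104, np.float64(209.6)) top [0.20958282 0.21384657] (array([469.3, 286.9]), array([25.9, 22.4]), 60.6, 75, np.float64(210.5))
```

```bash
python3 - <<'E'
import numpy as np,cv2
a=np.load("scene0.npz")["frame"][50:300,220:440,::-1];b=np.load("side0.npz")["frame"][90:320,200:420,::-1]
a=cv2.resize(a,None,fx=3.4,fy=2.4*0+3.4,interpolation=2)[:600]
cv2.imwrite("pics/a1.png",cv2.resize(np.load("scene0.npz")["frame"][60:180,340:440,::-1],None,fx=5,fy=5,interpolation=2))
cv2.imwrite("pics/b1.png",cv2.resize(np.load("side0.npz")["frame"][95:195,200:310,::-1],None,fx=6,fy=6,interpolation=2))
E
cat > plan.py <<'E'
import sys,numpy as np
from station import env
from scipy.spatial.transform import Rotation as R
# remaining vector to a target in present tool axes
def rel(x,y,z,yawdeg):
    s=env.sense();p=np.array(s["tcp_pos"]);Rm=R.from_euler("xyz",s["ee_rot"])
    T=R.from_euler("xyz",[np.pi,0,np.radians(yawdeg)])
    d=Rm.inv().apply(np.array([x,y,z])-p)*1000
    rv=np.degrees((Rm.inv()*T).as_rotvec())
    print("t",round(float(s["clock"]),2),"pos",np.round(p*1000,1),"rpy",np.round(np.degrees(s["ee_rot"]),2),"q",np.round(s["q"],2),"F",np.round(s["contact_force"],1),"w",round(float(s["gripper_width"])*1000,1))
    print("shift in tool mm",np.round(d,1),"turn deg",np.round(rv,2),"dist",round(np.linalg.norm(d),1))
if __name__=="__main__": rel(*map(float,sys.argv[1:5]))
E
python3 - <<'E'
from h import *
d=dict(np.load("side0.npz"));W=cloud(d)
for n,b,zr in [("mallethandle",(460,235,500,280),(.17,.24)),("mallethead",(430,250,500,330),(.05,.12)),("turq",(250,270,300,340),(.03,.07)),("bl1",(300,305,355,370),(.03,.07)),("bl2",(365,325,430,390),(.03,.07)),("offcut",(390,200,440,250),(.025,.045)),("box",(0,0,190,160),(.1,.6))]:
    p=top(W,b,zr);print(n,rect(p),np.round(p.max(0),3),np.round(p.min(0),3))
E
python3 plan.py 0.36 0.36 0.30 155
```

```text
mallethandle (array([ 665.3, -363.4]), array([29.7, 29.6]), 57.7, 375, np.float64(207.7)) [ 0.68  -0.348  0.225] [ 0.65  -0.379  0.17 ]
mallethead (array([ 663.1, -364.4]), array([91.4, 98.1]), 24.5, 1529, np.float64(99.6)) [ 0.714 -0.314  0.12 ] [ 0.617 -0.412  0.05 ]
turq (array([ 325.1, -120.2]), array([104.3,  56.4]), 55.1, 1115, np.float64(50.5)) [ 0.376 -0.063  0.056] [ 0.273 -0.179  0.03 ]
bl1 (array([ 369.1, -265.5]), array([102.6,  56.5]), 78.0, 1287, np.float64(50.5)) [ 0.406 -0.211  0.057] [ 0.332 -0.32   0.03 ]
bl2 (array([ 458.7, -381.8]), array([101.8,  56.8]), 6.6, 1397, np.float64(50.5)) [ 0.511 -0.349  0.056] [ 0.406 -0.416  0.03 ]
offcut (array([ 728.4, -148.9]), array([93.3, 69.9]), 29.8, 849, np.float64(35.5)) [ 0.784 -0.098  0.041] [ 0.675 -0.2    0.025]
box (array([261.1, 803.4]), array([612.5, 414.7]), 36.7, 16839, np.float64(240.0)) [0.599 1.04  0.548] [0.084 0.463 0.1  ]
t 0.15 pos [138.  609.4 214.2] rpy [-1.7996e+02 -1.0000e-02  1.6724e+02] q [ 1.24  0.49  1.56  0.    1.09 -0.11] F [0.2 0.3 0.1] w 95.1
shift in tool mm [-271.6 -194.3  -85.7] turn deg [-0.04 -0.   12.24] dist 344.7
```

View pics/a1.png

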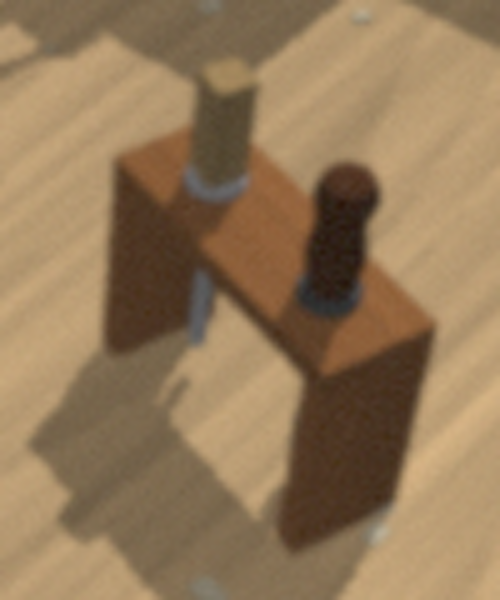

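The far-handle tool at about (469,286) has a square top and a pale handle, so it is the probe. Every part measures within about 2 mm of the sizes given. I'll go up first, then across.

>>> carry_out:
  motion:
    - [0,0,-41,0,0,0,-1]
    - [0,0,-41,0,0,0,-1]
    - [-31,-22,0,0,0,0,-1]
    - [-32,-23,0,0,0,0,-1]
    - [-32,-23,0,0,0,0,-1]
    - [-32,-23,0,0,0,0,-1]
    - [-32,-23,0,0,0,0,-1]
    - [-32,-23,0,0,0,0,-1]
    - [-32,-23,0,0,0,0,-1]
    - [-32,-23,0,0,0,0,-1]
    - [0,0,0,0,0,0,-1]

```text
clock: 1.07
tcp_pos: [0.3524, 0.3653, 0.2978]
ee_rot: [-3.136, 0.0, 2.926]
contact_force: [-0.6, 0.1, 0.6]
gripper_width: 0.0951
```

```bash
python3 plan.py 0.528 -0.236 0.25 143.4
```

```text
t 1.07 pos [352.4 365.3 297.8] rpy [-1.7971e+02  3.0000e-02  1.6762e+02] q [ 0.68  0.24  1.72 -0.    1.18 -0.68] F [-0.6  0.1  0.6] w 95.1
shift in tool mm [-300.4 -549.4   50.8] turn deg [-0.28  0.09 24.22] dist 628.2
```

>>> carry_out:
  motion:
    - [-19,-34,0,0,0,0,-1]
    - [-19,-35,0,0,0,0,-1]
    - [-19,-35,0,0,0,0,-1]
    - [-19,-35,0,0,0,0,-1]
    - [-19,-35,0,0,0,0,-1]
    - [-19,-35,0,0,0,0,-1]
    - [-19,-35,0,0,0,0,-1]
    - [-19,-35,0,0,0,0,-1]
    - [-19,-35,0,0,0,0,-1]
    - [-19,-35,0,0,0,0,-1]
    - [-19,-35,0,0,0,0,-1]
    - [-19,-35,0,0,0,0,-1]
    - [-19,-34,10,0,0,0,-1]
    - [-18,-34,20,0,0,0,-1]
    - [-18,-34,20,0,0,0,-1]
    - [-18,-34,0,0,0,0,-1]
    - [0,0,0,0,0,6,-1]
    - [0,0,0,0,0,6,-1]
    - [0,0,0,0,0,6,-1]
    - [0,0,0,0,0,6,-1]

```text
clock: 2.73
tcp_pos: [0.5293, -0.2647, 0.2469]
ee_rot: [-3.138, -0.001, 2.491]
contact_force: [0.0, 0.3, 0.7]
gripper_width: 0.0951
```

```bash
cat > wr.py <<'E'
import sys
from h import *
from station import env,get_image
from scipy.spatial.transform import Rotation as R
def wrist(name):
    s=env.sense();d=get_image("wrist")
    T=np.eye(4);T[:3,:3]=R.from_euler("xyz",s["ee_rot"]).as_matrix();T[:3,3]=s["tcp_pos"]
    d["pose"]=T@d["T_tool_cam"];cv2.imwrite(f"pics/{name}.png",d["frame"][:,:,::-1]);np.savez(name+".npz",**d);return d
if __name__=="__main__": wrist(sys.argv[1])
E
python3 wr.py w1; python3 plan.py 0.528 -0.236 0.15 143.4
python3 - <<'E'
from h import *
d=dict(np.load("w1.npz"));W=cloud(d);m=(W[...,2]>.04)&(W[...,2]<.06)&(abs(W[...,0]-.528)<.08)&(abs(W[...,1]+.236)<.08)
print(rect(W[m]));v,u=np.nonzero(m);print(u.min(),u.max(),v.min(),v.max())
E
```

```text
t 2.78 pos [ 529.3 -264.5  246.9] rpy [-1.7982e+02 -6.0000e-02  1.4229e+02] q [-0.57  0.41  1.6  -0.    1.13 -1.48] F [-0.2  0.5 -0.4] w 95.4
shift in tool mm [18.4 22.1 96.8] turn deg [-0.18 -0.06 -1.11] dist 101.0
(array([ 528.5, -233.9]), array([ 56.2, 100.2]), 53.4, 3143, np.float64(49.4))
316 362 123 202
```

View pics/w1.png

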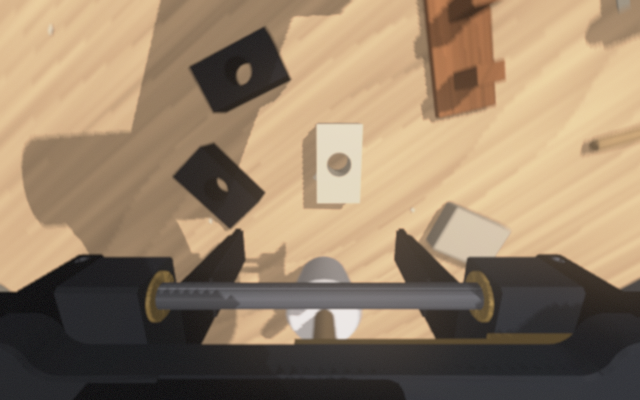

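The wrist view shows the limestone square to the jaws at pixel (339,163), measured at (528.5,-233.9), which is within about 2 mm of the fixed cameras. I'm going down to just above it.

>>> carry_out:
  motion:
    - [9,11,30,0,0,-1.1,-1]
    - [10,12,30,0,0,0,-1]
    - [0,0,40,0,0,0,-1]
    - [0,0,40,0,0,0,-1]
    - [0,0,20,0,0,0,-1]
    - [0,0,0,0,0,0,-1]

```text
clock: 3.28
tcp_pos: [0.5296, -0.2334, 0.0832]
ee_rot: [-3.139, 0.006, 2.518]
contact_force: [-0.8, 0.6, 0.0]
gripper_width: 0.0946
```

```bash
python3 plan.py 0.5284 -0.235 0.012 143.4
```

```text
t 3.28 pos [ 529.6 -233.4   83.2] rpy [-179.86    0.33  144.28] q [-0.53  0.59  1.8  -0.    0.74 -1.47] F [-0.8  0.6  0. ] w 94.6
shift in tool mm [ 0.5 -1.8 71.2] turn deg [-0.14  0.34  0.88] dist 71.2
```

>>> carry_out:
  motion:
    - [0.5,-2,25,0,0,0.9,-1]
    - [0,0,25,0,0.3,0,-1]
    - [0,0,15,0,0,0,-1]
    - [0,0,6,0,0,0,-1]
    - [0,0,0,0,0,0,-1]

```text
clock: 3.7
tcp_pos: [0.5307, -0.2353, 0.0136]
ee_rot: [-3.14, 0.004, 2.512]
contact_force: [0.1, -0.4, 0.6]
gripper_width: 0.0954
```

```bash
python3 plan.py 0.5284 -0.235 0.012 143.4
```

```text
t 3.7 pos [ 530.7 -235.3   13.6] rpy [-179.89    0.22  143.94] q [-0.53  0.7   1.84 -0.    0.61 -1.47] F [ 0.1 -0.4  0.6] w 95.4
shift in tool mm [ 2.  -1.1  1.6] turn deg [-0.11  0.22  0.54] dist 2.9
```

>>> carry_out:
  motion:
    - [2,-1,1,0,0,0.5,-1]
    - [0,0,0,0,0,0,1]
    - [0,0,0,0,0,0,1]
    - [0,0,0,0,0,0,1]
    - [0,0,0,0,0,0,1]
    - [0,0,0,0,0,0,1]
    - [0,0,0,0,0,0,1]
    - [0,0,0,0,0,0,1]
    - [0,0,0,0,0,0,1]
  grip_force: 35

```text
clock: 4.45
tcp_pos: [0.5309, -0.2362, 0.0191]
ee_rot: [-3.141, 0.012, 2.505]
contact_force: [1.1, -0.6, -2.5]
gripper_width: 0.0556
```

```bash
python3 plan.py 0.5284 -0.235 0.012 143.4
```

```text
t 4.45 pos [ 530.9 -236.2   19.1] rpy [-179.94    0.72  143.54] q [-0.53  0.69  1.84 -0.    0.6  -1.46] F [ 1.1 -0.6 -2.5] w 55.6
shift in tool mm [ 2.8 -0.6  7.1] turn deg [-0.06  0.72  0.14] dist 7.7
```

The jaws stopped at 55.6 mm, so the stone is held. Lifting it.

>>> carry_out:
  motion:
    - [0,0,-10,0,0,0,1]
    - [0,0,-30,0,0,0,1]
    - [0,0,-40,0,0,0,1]
    - [0,0,-40,0,0,0,1]
    - [0,0,-20,0,0,0,1]
    - [0,0,0,0,0,0,1]

```text
clock: 4.95
tcp_pos: [0.5267, -0.2333, 0.1628]
ee_rot: [-3.139, -0.0, 2.505]
contact_force: [0.8, 0.8, -5.7]
gripper_width: 0.0559
```

```bash
python3 plan.py 0.5055 -0.0295 0.13 155.7; python3 wr.py w2
python3 - <<'E'
from h import *
d=dict(np.load("w2.npz"));W=cloud(d)
m=(W[...,2]>.1)&(abs(W[...,0]-.528)<.08)&(abs(W[...,1]+.236)<.08);v,u=np.nonzero(m);print(u.min(),u.max(),v.min(),v.max())
E
```

```text
t 4.95 pos [ 526.7 -233.3  162.8] rpy [-1.7987e+02 -1.0000e-02  1.4354e+02] q [-0.53  0.48  1.74 -0.    0.92 -1.46] F [ 0.8  0.8 -5.7] w 55.9
shift in tool mm [138.2 151.4  32.4] turn deg [ -0.13  -0.03 -12.16] dist 207.5
0 639 158 399
```

View pics/w2.png

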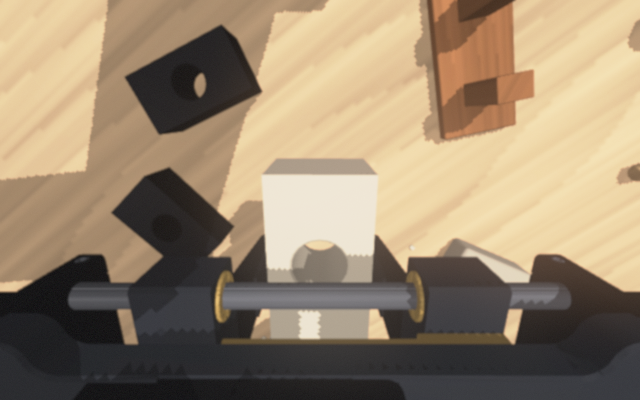

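The stone is held level between the fingers, with its hole at about (320,262). Next I'll measure where the hole sits relative to the tool.

```bash
python3 - <<'E'
from h import *
d=dict(np.load("w2.npz"));W=cloud(d,d["T_tool_cam"])*1000
p=W[180:240,285:355].reshape(-1,3);p=p[~np.isnan(p[:,0])]
A=np.c_[p[:,:2],np.ones(len(p))];c,*_=np.linalg.lstsq(A,p[:,2],rcond=None);print("top plane z=",np.round(c,4))
col=W[150:280,320]; 
for v in range(150,285,5): print(v,np.round(W[v,320],1))
row=W[200];print([ (u,np.round(row[u],1)) for u in (255,262,266,268,270,300,340,370,374,377,380)])
E
python3 - <<'E'
import cv2
i=cv2.imread("pics/w2.png")[140:300,230:410];cv2.imwrite("pics/w2c.png",cv2.resize(i,None,fx=3.7,fy=3.7,interpolation=2))
E
```

```text
top plane z= [-1.23000e-02 -1.00000e-04 -3.04113e+01]
150 [ 40.9   1.  163.5]
155 [ 35.4   1.  162.5]
160 [53.1  0.7 10.6]
165 [53.2  0.7 -8.1]
170 [ 52.8   0.7 -20.6]
175 [ 52.1   0.7 -29.9]
180 [ 49.8   0.7 -30.7]
185 [ 47.5   0.7 -31.8]
190 [ 44.8   0.7 -31. ]
195 [ 42.1   0.7 -30.2]
200 [ 39.7   0.7 -30.9]
205 [ 37.    0.7 -30.6]
210 [ 34.7   0.7 -31.5]
215 [ 31.7   0.7 -30.4]
220 [ 29.4   0.7 -31.2]
225 [ 26.3   0.7 -30.2]
230 [ 24.    0.7 -31.3]
235 [ 21.4   0.7 -31.7]
240 [ 17.9   0.7 -29.9]
245 [-76.3   1.  164.1]
250 [-11.7   0.8  18.7]
255 [-11.1   0.7  10.1]
260 [-11.4   0.7   3.5]
265 [-12.    0.7  -1.9]
270 [-11.3   0.7  -9.4]
275 [-11.7   0.7 -14.6]
280 [-12.3   0.7 -19. ]
[(255, array([-17.7, -75.7, 163. ])), (262, array([-17.7, -67.5, 162.9])), (266, array([ 39.9, -25.9, -31.4])), (268, array([ 39.7, -25. , -30.6])), (270, array([ 39.5, -24.1, -30.3])), (300, array([ 39.7,  -9.2, -30.8])), (340, array([ 40. ,  10.4, -31.8])), (370, array([ 40.1,  25.1, -32.1])), (374, array([ 39.7,  27.3, -30.9])), (377, array([-17.6,  68.3, 162.7])), (380, array([-17.6,  71.8, 162.7]))]
```

View pics/w2c.png

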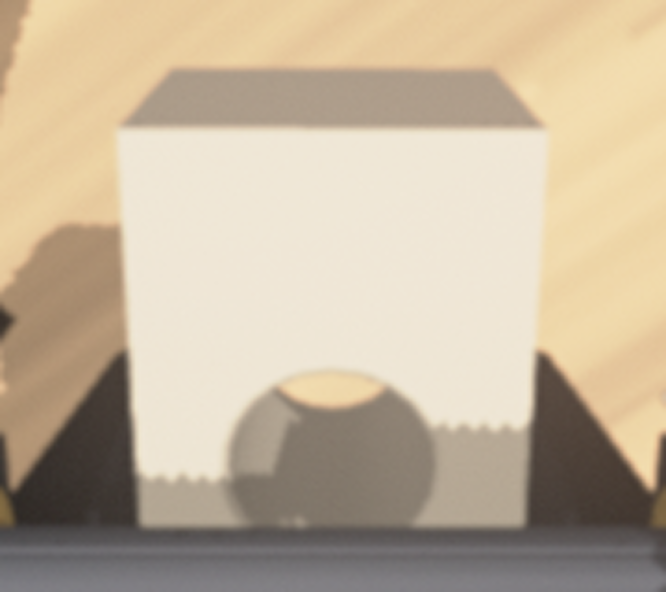

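The hole sits at tool (3, 0.5), the stone's underside is 19.6 mm below the TCP, and the stone is tilted about 0.7°. I'll pause beside the stand and measure it with the wrist camera.

```bash
python3 plan.py 0.597 -0.07 0.20 155.7
```

```text
t 5.0 pos [ 526.3 -233.1  161. ] rpy [-1.7986e+02 -9.0000e-02  1.4354e+02] q [-0.53  0.48  1.74 -0.    0.92 -1.46] F [ 0.7 -0.7 -5.3] w 55.5
shift in tool mm [ 40.1 173.1 -39.4] turn deg [ -0.13  -0.1  -12.16] dist 182.0
```

>>> carry_out:
  motion:
    - [0,0,-20,0,0,0,1]
    - [0,15,-20,0,0,0,1]
    - [8,32,0,0,0,0,1]
    - [8,34,0,0,0,0,1]
    - [8,34,0,0,0,0,1]
    - [8,34,0,0,0,0,1]
    - [8,24,0,0,0,0,1]
    - [0,0,0,0,0,-4,1]
    - [0,0,0,0,0,-4,1]
    - [0,0,0,0,0,-4,1]
    - [0,0,0,0,0,0,1]
    - [0,0,0,0,0,0,1]

```text
clock: 6.0
tcp_pos: [0.5908, -0.0592, 0.1759]
ee_rot: [-3.135, -0.04, 2.72]
contact_force: [0.1, -0.0, -6.2]
gripper_width: 0.0559
```

```bash
python3 wr.py w3;python3 plan.py 0.5055 -0.0295 0.13 155.7
python3 - <<'E'
from h import *
d=dict(np.load("w3.npz"));W=cloud(d)
sel=lambda a,b:W[(W[...,2]>a)&(W[...,2]<b)&(abs(W[...,0]-.505)<.1)&(abs(W[...,1]+.03)<.09)]
p=sel(.068,.08);print("tops",rect(p))
_,lab,c=cv2.kmeans(p[:,:2].astype(np.float32),2,None,(3,50,1e-6),5,0)
for i in (0,1): print(rect(p[lab[:,0]==i]))
print("base",rect(sel(.009,.021)))
E
```

```text
t 6.05 pos [590.6 -59.2 175.8] rpy [-179.61   -2.31  155.82] q [-0.21  0.5   1.66  0.    1.02 -1.36] F [-0.4  0.7 -5.7] w 56.0
shift in tool mm [87.9 -7.4 49.4] turn deg [-0.39 -2.31  0.13] dist 101.1
tops (array([503.5, -26.4]), array([29.7, 95. ]), 65.5, 1639, np.float64(74.5))
(array([470.1, -11.2]), array([29.6, 21.6]), 65.5, 993, np.float64(74.5))
(array([538.8, -42.5]), array([29.6, 17.4]), 66.0, 646, np.float64(74.5))
base (array([492.2, -21.3]), array([ 75.2, 132.6]), 65.7, 7056, np.float64(14.5))
```

View pics/w3.png

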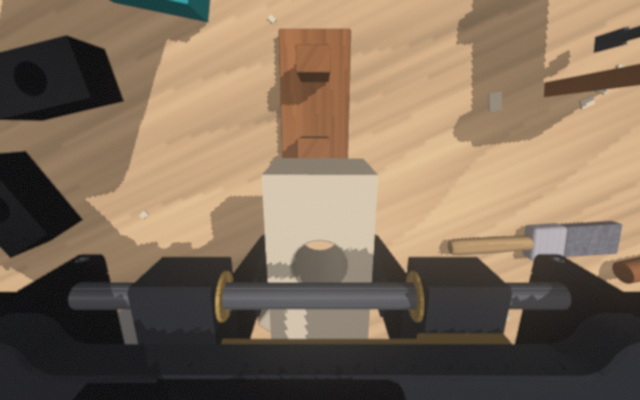

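The far upright measures 29.6 x 21.6 mm at (470.1,-11.2), which puts the stand's middle at (505.7,-27.4). I'll move over it and correct the pitch.

>>> carry_out:
  motion:
    - [20,-2,0,0,-1,0,1]
    - [25,-2,5,0,-1,0,1]
    - [25,-2,10,0,-1,0,1]
    - [15,-1,10,-0.2,0,0,1]
    - [0,0,5,0,0,0,1]
    - [0,0,0,0,0,0,1]

```text
clock: 6.55
tcp_pos: [0.5055, -0.0313, 0.1424]
ee_rot: [-3.138, 0.011, 2.704]
contact_force: [1.2, -0.4, -5.7]
gripper_width: 0.056
```

```bash
python3 plan.py 0.5082 -0.0292 0.0946 155.7
```

```text
t 6.55 pos [505.5 -31.3 142.4] rpy [-179.77    0.62  154.93] q [-0.19  0.42  1.93 -0.01  0.78 -1.32] F [ 1.2 -0.4 -5.7] w 56.0
shift in tool mm [-1.   3.2 47.8] turn deg [-0.23  0.62 -0.77] dist 48.0
```

>>> carry_out:
  motion:
    - [-1,3,10,-0.2,0,-0.7,1]
    - [0,0,12,0,0,0,1]
    - [0,0,10,0,0,0,1]
    - [0,0,5,0,0,0,1]
    - [0,0,0,0,0,0,1]

```text
clock: 6.97
tcp_pos: [0.5125, -0.0306, 0.1027]
ee_rot: [3.141, 0.014, 2.713]
contact_force: [-0.1, 0.6, -6.3]
gripper_width: 0.0558
```

```bash
python3 plan.py 0.5082 -0.0292 0.0946 155.7
```

```text
t 6.97 pos [512.5 -30.6 102.7] rpy [179.94   0.82 155.46] q [-0.19  0.48  1.96 -0.    0.69 -1.33] F [-0.1  0.6 -6.3] w 55.8
shift in tool mm [ 4.6 -0.5  8.1] turn deg [ 0.06  0.82 -0.24] dist 9.3
```

>>> carry_out:
  motion:
    - [4.5,-0.5,2,0,0,-0.2,1]
    - [0,0,2,0,0,0,1]
    - [0,0,0,0,0,0,1]

```text
clock: 7.22
tcp_pos: [0.5091, -0.0295, 0.0982]
ee_rot: [3.14, 0.015, 2.716]
contact_force: [0.9, 0.7, -6.4]
gripper_width: 0.0558
```

```bash
python3 plan.py 0.5082 -0.0292 0.0946 155.7;python3 wr.py w4
python3 - <<'E'
from h import *
d=dict(np.load("w4.npz"));W=cloud(d,d["T_tool_cam"])*1000
for v in range(160,275,6): print(v,np.round(W[v,320],1))
W=cloud(d);q=W[185:240,285:355].reshape(-1,3);c=np.linalg.lstsq(np.c_[q[:,:2],np.ones(len(q))],q[:,2],rcond=None)[0];print("tilt",c,q[:,2].mean())
E
```

```text
t 7.22 pos [509.1 -29.5  98.2] rpy [179.93   0.85 155.64] q [-0.19  0.49  1.97 -0.    0.67 -1.33] F [ 0.9  0.7 -6.4] w 55.8
shift in tool mm [ 1.  -0.1  3.6] turn deg [ 0.07  0.85 -0.06] dist 3.7
160 [53.3  0.9  8.8]
166 [ 53.    0.8 -10.6]
172 [ 52.7   0.8 -26.1]
178 [ 50.6   0.8 -30.4]
184 [ 47.7   0.8 -30.7]
190 [ 45.    0.8 -32. ]
196 [ 41.6   0.8 -30.5]
202 [ 38.9   0.8 -31.7]
208 [ 35.5   0.8 -30.8]
214 [ 32.6   0.8 -31.7]
220 [ 29.1   0.8 -30.7]
226 [ 25.7   0.8 -30.4]
232 [ 22.7   0.8 -31. ]
238 [ 19.    0.8 -30.1]
244 [-22.5   1.   51.6]
250 [-11.8   0.9  18.7]
256 [-11.7   0.9   9.5]
262 [-11.8   0.9   1.5]
268 [-12.5   0.9  -5.1]
274 [-12.3   0.8 -12.6]
 ** On entry to DLASCL parameter number  4 had an illegal value
 ** On entry to DLASCL parameter number  4 had an illegal valueTraceback (most recent call last):
  File "<stdin>", line 4, in <module>
    x, resids, rank, s = _umath_linalg.lstsq(a, b, rcond,
                         ~~~~~~~~~~~~~~~~~~~^^^^^^^^^^^^^
                                             signature=signature)
                                             ^^^^^^^^^^^^^^^^^^^^
    raise LinAlgError("SVD did not converge in Linear Least Squares")
numpy.linalg.LinAlgError: SVD did not converge in Linear Least Squares
```

View pics/w4.png

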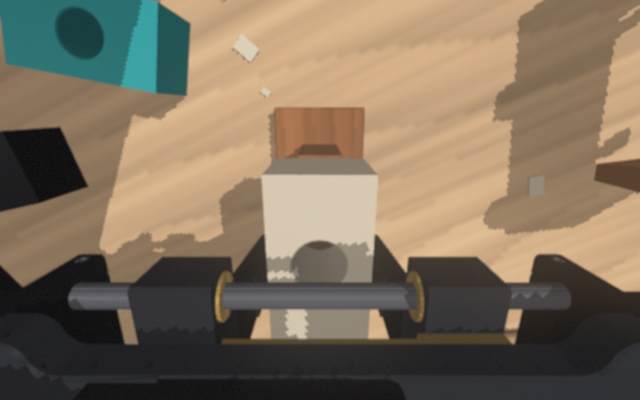

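The stone lines up with the stand in the picture. I'll lower it the last 4 mm slowly, watching for contact.

>>> carry_out:
  motion:
    - [1,0,1.5,0,0,0,1]
    - [0,0,1.5,0,0,0,1]
    - [0,0,1.5,0,0,0,1]

```text
clock: 7.52
tcp_pos: [0.5087, -0.0291, 0.0946]
ee_rot: [3.14, 0.017, 2.716]
contact_force: [0.3, -1.1, -6.2]
gripper_width: 0.0557
```

```bash
python3 plan.py 0.5082 -0.0292 0.0946 155.7
```

```text
t 7.52 pos [508.7 -29.1  94.6] rpy [179.9    0.98 155.64] q [-0.19  0.49  1.97 -0.    0.66 -1.33] F [ 0.3 -1.1 -6.2] w 55.7
shift in tool mm [ 0.5 -0.3  0. ] turn deg [ 0.1   0.98 -0.06] dist 0.5
```

>>> carry_out:
  motion:
    - [0.5,0,1.5,0,0.3,0,1]
    - [0,0,1.5,0,0,0,1]

```text
clock: 7.68
tcp_pos: [0.5087, -0.0291, 0.094]
ee_rot: [3.14, 0.014, 2.717]
contact_force: [-11.4, 2.3, 31.0]
gripper_width: 0.0557
```

```bash
python3 plan.py 0.5082 -0.0292 0.0946 155.7
```

```text
t 7.68 pos [508.7 -29.1  94. ] rpy [179.89   0.78 155.66] q [-0.19  0.49  1.97 -0.    0.66 -1.33] F [-11.4   2.3  31. ] w 55.7
shift in tool mm [ 0.4 -0.3 -0.6] turn deg [ 0.11  0.78 -0.04] dist 0.8
```

Contact made, about 37 N. I'll ease up a little and open.

>>> carry_out:
  motion:
    - [0,0,-0.7,0,0,0,1]
    - [0,0,0,0,0,0,0.1]
    - [0,0,0,0,0,0,-0.3]
    - [0,0,0,0,0,0,-0.8]
    - [0,0,0,0,0,0,-0.8]
    - [0,0,0,0,0,0,-0.8]

```text
clock: 8.18
tcp_pos: [0.5101, -0.0293, 0.0964]
ee_rot: [3.139, 0.018, 2.717]
contact_force: [-0.3, 0.9, 0.3]
gripper_width: 0.0765
```

```bash
python3 plan.py 0.5082 -0.0292 0.0946 155.7
```

```text
t 8.18 pos [510.1 -29.3  96.4] rpy [179.82   1.02 155.66] q [-0.19  0.49  1.97 -0.    0.66 -1.33] F [-0.3  0.9  0.3] w 76.5
shift in tool mm [ 1.8 -0.7  1.8] turn deg [ 0.18  1.02 -0.04] dist 2.7
```

>>> carry_out:
  motion:
    - [0,0,0,0,0,0,-1]
    - [0,0,0,0,0,0,-1]
    - [0,0,-15,0,1,0,-1]
    - [0,0,-30,0,0,0,-1]
    - [0,0,-40,0,0,0,-1]
    - [0,0,-40,0,0,0,-1]
    - [-20,0,-35,0,0,0,-1]
    - [-35,0,0,0,0,0,-1]
    - [-35,0,0,0,0,0,-1]
    - [0,0,0,0,0,0,-1]
    - [0,0,0,0,0,0,-1]

```text
clock: 9.1
tcp_pos: [0.5938, -0.0679, 0.2649]
ee_rot: [3.139, -0.001, 2.718]
contact_force: [-0.8, -0.3, 0.3]
gripper_width: 0.0951
```

```bash
python3 wr.py w5;python3 plan.py 0.469 0.2875 0.30 155.7
cat > meas.py <<'E'
from h import *
from station import get_image
import sys
d=dict(np.load(sys.argv[1]+".npz"));W=cloud(d)
sel=lambda W,a,b:W[(W[...,2]>a)&(W[...,2]<b)&(abs(W[...,0]-.505)<.1)&(abs(W[...,1]+.03)<.09)]
for n in("w","scene","side"):
    if n!="w": W=cloud(get_image(n))
    p=sel(W,.118,.132);print(n,"stone",rect(p),"base",rect(sel(W,.009,.021)))
    c=np.linalg.lstsq(np.c_[p[:,:2],np.ones(len(p))],p[:,2],rcond=None)[0];print(" tilt",np.round(c[:2],4))
E
python3 meas.py w5
```

```text
t 9.15 pos [593.7 -67.9 264.8] rpy [ 1.7985e+02 -3.0000e-02  1.5571e+02] q [-0.23  0.41  1.56  0.    1.17 -1.37] F [-0.7 -0.8 -1.4] w 95.3
shift in tool mm [259.9 272.7 -34.4] turn deg [ 0.15 -0.03  0.01] dist 378.3
w stone (array([506.1, -27.2]), array([ 56.1, 100. ]), 65.6, 5276, np.float64(124.5)) base (array([504.7, -27. ]), array([ 75. , 158.3]), 65.7, 1479, np.float64(14.4))
 tilt [-0.0001 -0.0009]
scene stone (array([507.8, -30.5]), array([ 56.8, 102.5]), 66.1, 676, np.float64(123.4)) base (array([505.9, -30.8]), array([ 74.9, 162.1]), 66.3, 822, np.float64(13.7))
 tilt [0.0003 0.0015]
side stone (array([505.8, -28.9]), array([60.6, 99.8]), 65.8, 834, np.float64(125.7)) base (array([503.8, -30.5]), array([ 77.1, 159.7]), 65.6, 1170, np.float64(15.6))
 tilt [0.0109 0.0178]
```

View pics/w5.png

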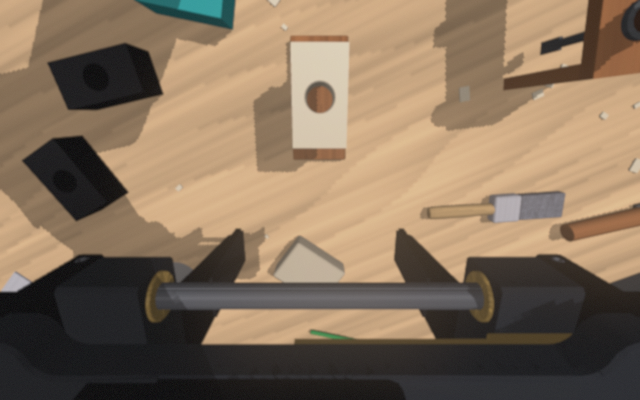

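The stone lies level and square at (506.1,-27.2), within about 1 mm of the stand's middle. Moving to look at the probe.

```bash
python3 plan.py 0.55 0.25 0.33 155.7
```

```text
t 9.25 pos [592.6 -67.3 264.6] rpy [ 1.7985e+02 -9.0000e-02  1.5573e+02] q [-0.23  0.4   1.57  0.    1.17 -1.37] F [ 0.3  0.3 -0.8] w 95.0
shift in tool mm [169.3 271.9 -64.4] turn deg [ 0.15 -0.09  0.03] dist 326.7
```

>>> carry_out:
  motion:
    - [0,0,-30,0,0,0,-1]
    - [0,0,-30,0,0,0,-1]
    - [19,30,0,0,0,0,-1]
    - [19,30,0,0,0,0,-1]
    - [19,30,0,0,0,0,-1]
    - [19,30,0,0,0,0,-1]
    - [19,30,0,0,0,0,-1]
    - [19,30,0,0,0,0,-1]
    - [19,30,0,0,0,0,-1]
    - [19,30,0,0,0,0,-1]
    - [17,30,0,0,0,0,-1]
    - [0,0,0,0,0,0,-1]
    - [0,0,0,0,0,0,-1]

```text
clock: 10.33
tcp_pos: [0.5347, 0.264, 0.3264]
ee_rot: [-3.141, -0.011, 2.719]
contact_force: [0.8, -0.3, 0.5]
gripper_width: 0.0955
```

```bash
python3 wr.py w6;python3 plan.py 0.4695 0.2875 0.30 155.7
python3 - <<'E'
from h import *
d=dict(np.load("w6.npz"));W=cloud(d)
sel=lambda a,b,x,y,r:W[(W[...,2]>a)&(W[...,2]<b)&(np.hypot(W[...,0]-x,W[...,1]-y)<r)]
p=sel(.198,.215,.4695,.2875,.035);print(rect(p))
print("chisel",rect(sel(.2,.225,.566,.256,.035)))
print("rack",rect(sel(.132,.146,.517,.272,.14)))
cv2.imwrite("pics/w6c.png",0*d["frame"][:2])
m=(W[...,2]>.198)&(W[...,2]<.215)&(np.hypot(W[...,0]-.4695,W[...,1]-.2875)<.035);v,u=np.nonzero(m);print(u.min(),u.max(),v.min(),v.max())
a,b=int(u.mean()),int(v.mean());c=d["frame"][max(0,b-50):b+50,max(0,a-60):a+60,::-1]
cv2.imwrite("pics/w6c.png",cv2.resize(c,None,fx=6,fy=6,interpolation=2))
E
```

```text
t 10.38 pos [534.7 263.7 326.4] rpy [-179.98   -0.63  155.74] q [ 0.34  0.36  1.47  0.01  1.32 -0.81] F [-0.3  0.2 -0.2] w 95.3
shift in tool mm [69.  -5.1 27.1] turn deg [-0.02 -0.63  0.04] dist 74.3
(array([469.1, 288.7]), array([24. , 23.7]), 69.5, 642, np.float64(209.3))
chisel (array([562.9, 260. ]), array([32.7, 30.1]), 65.8, 748, np.float64(214.9))
rack (array([517. , 273.9]), array([ 70.1, 190.5]), 72.7, 7181, np.float64(139.5))
302 327 113 139
```

View pics/w6.png

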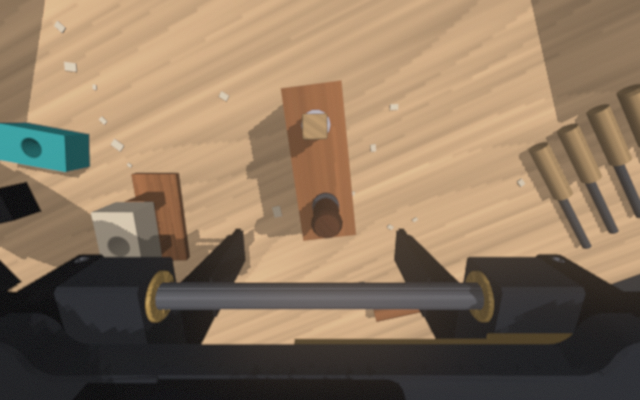

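View pics/w6c.png

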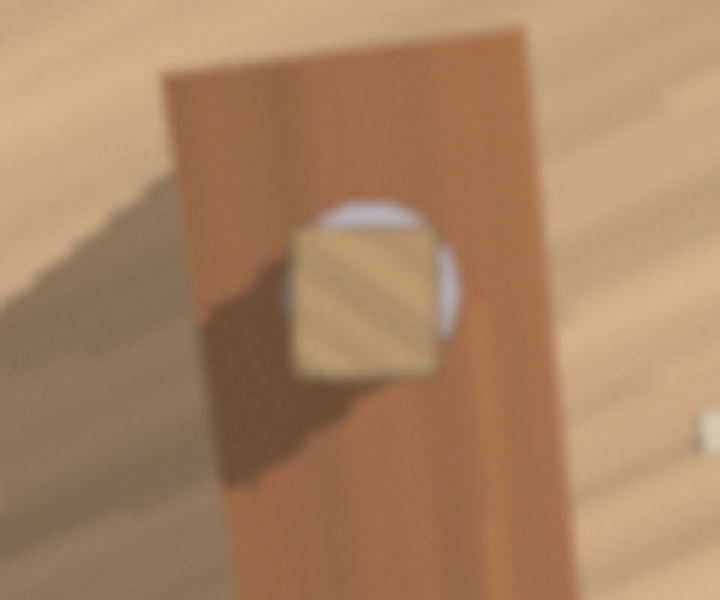

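In the crop the handle top is square with the tool axes within about 1°, and it measures (469.1,288.7). Rack geometry predicts (469.3,288.8). I'll move over it at a safe height.

>>> carry_out:
  motion:
    - [25,-2,0,0,-0.6,0,-0.2]
    - [25,-2,0,0,0,0,-0.2]
    - [20,0,0,0,0,0,-0.2]
    - [0,0,0,0,0,0,-0.2]
    - [0,0,30,0,0,0,-0.2]
    - [0,0,30,0,0,0,-0.2]
    - [0,0,0,0,0,0,-0.2]

```text
clock: 10.97
tcp_pos: [0.4674, 0.2821, 0.2661]
ee_rot: [3.141, 0.003, 2.711]
contact_force: [0.3, -0.4, -0.8]
gripper_width: 0.0584
```

```bash
python3 plan.py 0.4692 0.2887 0.159 155.5
```

```text
t 10.97 pos [467.4 282.1 266.1] rpy [1.7995e+02 1.5000e-01 1.5536e+02] q [ 0.42  0.33  1.69 -0.    1.13 -0.72] F [ 0.3 -0.4 -0.8] w 58.4
shift in tool mm [  1.4   6.6 107.1] turn deg [ 0.05  0.15 -0.14] dist 107.4
```

>>> carry_out:
  motion:
    - [1.4,6.5,20,0,0,0,-0.2]
    - [0,0,15,0,0,0,-0.2]
    - [0,0,0,0,0,0,-0.2]

```text
clock: 11.22
tcp_pos: [0.4712, 0.2859, 0.2326]
ee_rot: [3.14, 0.004, 2.708]
contact_force: [-0.4, -0.9, 0.7]
gripper_width: 0.0573
```

```bash
python3 plan.py 0.4692 0.2887 0.159 155.5; python3 wr.py w7
```

```text
t 11.22 pos [471.2 285.9 232.6] rpy [179.93   0.2  155.15] q [ 0.43  0.37  1.72 -0.    1.05 -0.71] F [-0.4 -0.9  0.7] w 57.3
shift in tool mm [ 3.2  1.6 73.6] turn deg [ 0.07  0.21 -0.35] dist 73.7
```

View pics/w7.png

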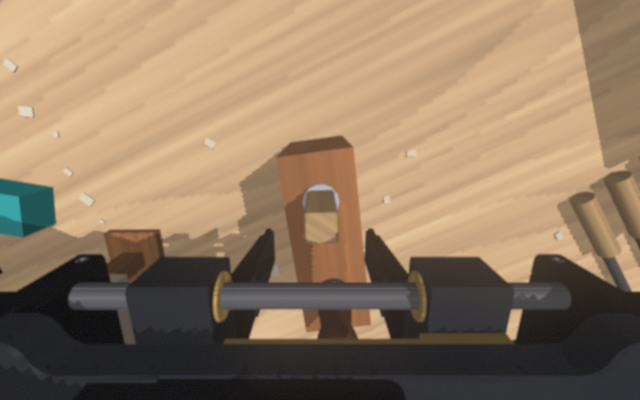

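The handle sits midway between the fingers at (321,225). Descending.

>>> carry_out:
  motion:
    - [3,1.5,15,0,0,-0.3,-0.2]
    - [0,0,20,0,0,0,-0.2]
    - [0,0,15,0,0,0,-0.2]
    - [0,0,0,0,0,0,-0.2]

```text
clock: 11.6
tcp_pos: [0.474, 0.2878, 0.19]
ee_rot: [3.133, 0.01, 2.71]
contact_force: [-0.2, -0.2, -0.2]
gripper_width: 0.057
```

```bash
python3 plan.py 0.4692 0.2887 0.159 155.5
```

```text
t 11.6 pos [474.  287.8 190. ] rpy [179.49   0.6  155.28] q [ 0.43  0.41  1.77 -0.    0.94 -0.71] F [-0.2 -0.2 -0.2] w 57.0
shift in tool mm [ 5.1 -1.5 30.9] turn deg [ 0.51  0.6  -0.21] dist 31.3
```

>>> carry_out:
  motion:
    - [5,-1,12,0.5,0.6,-0.2,-0.2]
    - [1,0,14,0,0,0,-0.2]
    - [0,0,4,0,0,0,-0.2]
    - [0,0,0,0,0,0,-0.2]

```text
clock: 11.93
tcp_pos: [0.4704, 0.2895, 0.1635]
ee_rot: [3.138, 0.002, 2.713]
contact_force: [-0.4, -0.4, 0.2]
gripper_width: 0.0573
```

```bash
python3 plan.py 0.4692 0.2887 0.159 155.5
```

```text
t 11.93 pos [470.4 289.5 163.5] rpy [1.7981e+02 1.3000e-01 1.5543e+02] q [ 0.43  0.45  1.8   0.    0.89 -0.71] F [-0.4 -0.4  0.2] w 57.3
shift in tool mm [ 0.8 -1.3  4.5] turn deg [ 0.19  0.13 -0.07] dist 4.8
```

>>> carry_out:
  motion:
    - [1,-1,4,0,0,0,-0.2]
    - [0,0,0,0.2,0.1,0,-0.2]
    - [0,0,0,0,0,0,0]
    - [0,0,0,0,0,0,0.3]
    - [0,0,0,0,0,0,1]
    - [0,0,0,0,0,0,1]
    - [0,0,0,0,0,0,1]
    - [0,0,0,0,0,0,1]
  grip_force: 35

```text
clock: 12.6
tcp_pos: [0.4701, 0.2894, 0.1627]
ee_rot: [3.139, 0.003, 2.713]
contact_force: [0.1, 0.7, -1.6]
gripper_width: 0.0241
```

```bash
python3 plan.py 0.4692 0.2887 0.33 155.5
```

```text
t 12.6 pos [470.1 289.4 162.7] rpy [1.7987e+02 1.6000e-01 1.5544e+02] q [ 0.43  0.45  1.8  -0.    0.89 -0.71] F [ 0.1  0.7 -1.6] w 24.1
shift in tool mm [ 1.000e-01 -7.000e-01 -1.673e+02] turn deg [ 0.13  0.16 -0.06] dist 167.3
```

The jaws stopped at 24.1 mm, so the flats are square to the pads. Lifting straight up through the rack hole.

>>> carry_out:
  motion:
    - [0,0,-10,0,0,0,1]
    - [0,0,-15,0,0,0,1]
    - [0,0,-20,0,0,0,1]
    - [0,0,-20,0,0,0,1]
    - [0,0,0,0,0,0,1]

```text
clock: 13.02
tcp_pos: [0.4692, 0.2891, 0.2312]
ee_rot: [-3.141, 0.0, 2.713]
contact_force: [0.3, -0.8, -0.9]
gripper_width: 0.024
```

```bash
python3 plan.py 0.4692 0.2887 0.33 155.5
```

```text
t 13.02 pos [469.2 289.1 231.2] rpy [-1.7997e+02  1.0000e-02  1.5544e+02] q [ 0.43  0.37  1.72 -0.    1.05 -0.71] F [ 0.3 -0.8 -0.9] w 24.0
shift in tool mm [ -0.2  -0.4 -98.8] turn deg [-0.03  0.01 -0.06] dist 98.8
```

>>> carry_out:
  motion:
    - [0,0,-20,0,0,0,1]
    - [0,0,-25,0,0,0,1]
    - [0,0,-25,0,0,0,1]
    - [0,0,-25,0,0,0,1]
    - [0,0,-10,0,0,0,1]
    - [0,0,0,0,0,0,1]

```text
clock: 13.52
tcp_pos: [0.4678, 0.2885, 0.3392]
ee_rot: [-3.139, -0.002, 2.713]
contact_force: [-0.5, -0.2, -2.0]
gripper_width: 0.0236
```

```bash
python3 plan.py 0.5061 -0.0272 0.33 155.5;python3 wr.py w8
python3 - <<'E'
from station import get_image
import cv2
for n in("scene","side"):
    d=get_image(n);cv2.imwrite(f"pics/{n}8.png",d["frame"][:,:,::-1])
E
```

```text
t 13.52 pos [467.8 288.5 339.2] rpy [-1.7984e+02 -1.0000e-01  1.5543e+02] q [ 0.43  0.28  1.56 -0.    1.31 -0.71] F [-0.5 -0.2 -2. ] w 23.6
shift in tool mm [-166.1 -271.2    9.7] turn deg [-0.16 -0.1  -0.07] dist 318.2
```

View pics/side8.png

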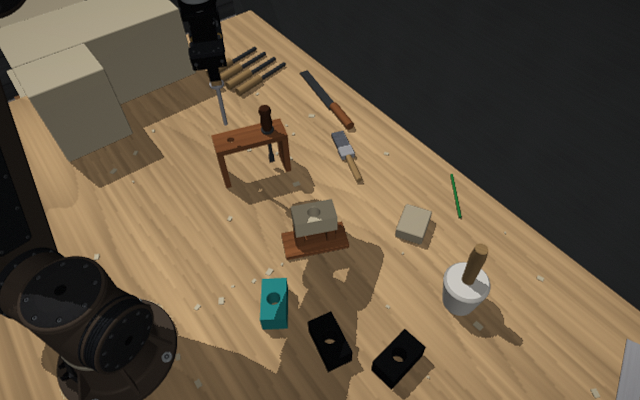

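View pics/w8.png

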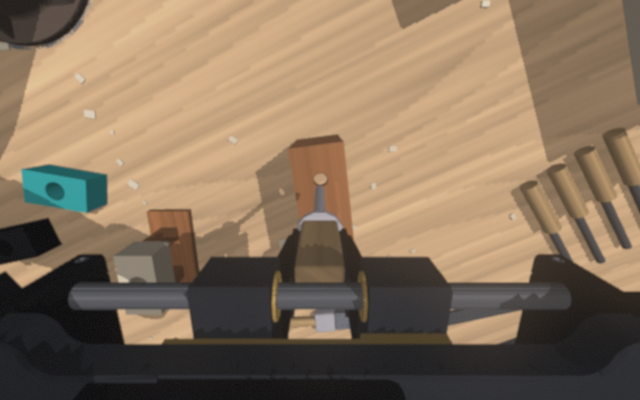

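The probe is clear of the rack and hanging down, with its tip at side (223,122). Now I'll measure the rod's line relative to the tool.

```bash
cat > rod.py <<'E'
from h import *
from station import env,get_image
from scipy.spatial.transform import Rotation as R
s=env.sense();p=np.array(s["tcp_pos"]);Rm=R.from_euler("xyz",s["ee_rot"])
from wr import wrist
import sys
for n in("scene","side","wrist"):
    if n=="wrist": d=wrist("wr_"+sys.argv[1])
    else:
        d=get_image(n);cv2.imwrite(f"pics/{n}_{sys.argv[1]}.png",d["frame"][:,:,::-1])
    W=cloud(d);L=(W-p)@Rm.as_matrix()*1000
    m=(np.hypot(L[...,0],L[...,1])<18)&(L[...,2]>30)&(L[...,2]<148)
    q=L[m];
    if len(q)<15: print(n,len(q));continue
    c=d["pose"][:3,3];vd=(p-c)@Rm.as_matrix();vd[2]=0;vd/=np.linalg.norm(vd)
    # surface points lie ~4 mm toward the camera
    q2=q+4.2*vd
    a=np.polyfit(q2[:,2],q2[:,0],1);b=np.polyfit(q2[:,2],q2[:,1],1)
    print(n,len(q),"zmin/max",np.round(np.percentile(q[:,2],[1,99]),1),"slope deg",np.round(np.degrees([a[0],b[0]]),2),"x,y at 140:",np.round([np.polyval(a,140),np.polyval(b,140)],1),"at 35:",np.round([np.polyval(a,35),np.polyval(b,35)],1),"res",np.round(np.std(q2[:,0]-np.polyval(a,q2[:,2])),1))
E
python3 rod.py 9
```

```text
scene 155 zmin/max [ 33.8 142.2] slope deg [0.45 0.13] x,y at 140: [-0.2 -0.9] at 35: [-1.  -1.1] res 2.3
side 151 zmin/max [ 31.1 139.5] slope deg [0.35 0.53] x,y at 140: [ 0.9 -0.2] at 35: [ 0.3 -1.2] res 2.9
wrist 244 zmin/max [ 59.7 141. ] slope deg [0.1  0.01] x,y at 140: [0.6 0.4] at 35: [0.4 0.4] res 1.2
```

The rod agrees with the tool axis within about 0.5°, with its tip about 141 mm below the TCP. Carrying it over to the stone.

>>> carry_out:
  motion:
    - [-9,-15,0,0,0,0,1]
    - [-15,-25,0,0,0,0,1]
    - [-18,-30,0,0,0,0,1]
    - [-18,-30,0,0,0,0,1]
    - [-18,-30,0,0,0,0,1]
    - [-18,-30,0,0,0,0,1]
    - [-18,-30,0,0,0,0,1]
    - [-18,-30,0,0,0,0,1]
    - [-15,-25,0,0,0,0,1]
    - [-9,-15,0,0,0,0,1]
    - [-4,-6,0,0,0,0,1]
    - [0,0,0,0,0,0,1]
    - [0,0,0,0,0,0,1]

```text
clock: 14.9
tcp_pos: [0.5013, -0.0329, 0.3264]
ee_rot: [-3.128, -0.019, 2.715]
contact_force: [0.2, -0.4, -2.2]
gripper_width: 0.0239
```

```bash
python3 plan.py 0.5065 -0.0275 0.30 155.6
```

```text
t 14.9 pos [501.3 -32.9 326.4] rpy [-179.23   -1.11  155.58] q [-0.19  0.22  1.67 -0.01  1.27 -1.33] F [ 0.2 -0.4 -2.2] w 23.9
shift in tool mm [-3.   7.4 26.3] turn deg [-0.77 -1.11 -0.01] dist 27.5
```

>>> carry_out:
  motion:
    - [-1,4,0,-0.4,-0.6,0,1]
    - [-2,3.5,5,-0.4,-0.5,0,1]
    - [0,0,0,0,0,0,1]

```text
clock: 15.15
tcp_pos: [0.5074, -0.0239, 0.3204]
ee_rot: [3.139, 0.001, 2.718]
contact_force: [0.2, 0.6, -1.3]
gripper_width: 0.0242
```

```bash
python3 plan.py 0.5065 -0.0275 0.30 155.6; python3 rod.py 10
python3 - <<'E'
import cv2
for n,b in(("scene",(240,120,400,240)),("side",(250,120,410,240))):
    i=cv2.imread(f"pics/{n}_10.png")[b[1]:b[3],b[0]:b[2]];cv2.imwrite(f"pics/{n}10c.png",cv2.resize(i,None,fx=4,fy=4,interpolation=2))
E
```

```text
t 15.15 pos [507.4 -23.9 320.4] rpy [1.7986e+02 5.0000e-02 1.5573e+02] q [-0.18  0.22  1.69  0.    1.23 -1.33] F [ 0.2  0.6 -1.3] w 24.2
shift in tool mm [-0.6 -3.7 20.4] turn deg [0.14 0.05 0.13] dist 20.7
scene 153 zmin/max [ 37.3 142.9] slope deg [0.54 0.01] x,y at 140: [ 0.2 -1.2] at 35: [-0.8 -1.2] res 2.0
side 152 zmin/max [ 37.  138.9] slope deg [ 0.3  -0.05] x,y at 140: [ 0.6 -0.8] at 35: [ 0.1 -0.7] res 2.9
wrist 245 zmin/max [ 58.3 139.4] slope deg [0.06 0.02] x,y at 140: [0.4 0. ] at 35: [0.3 0. ] res 1.2
```

View pics/scene10c.png

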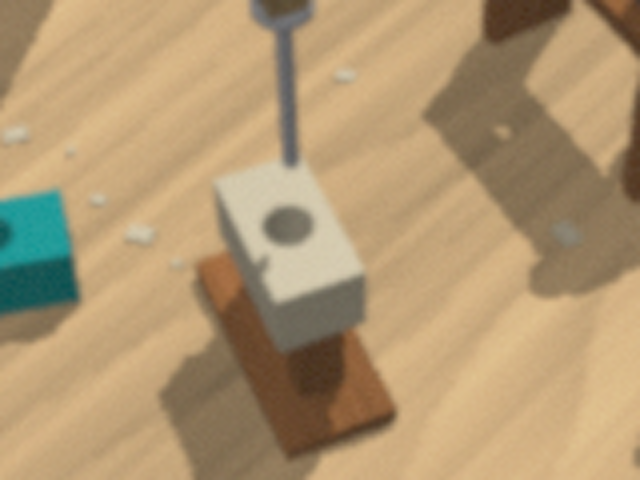

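View pics/side10c.png

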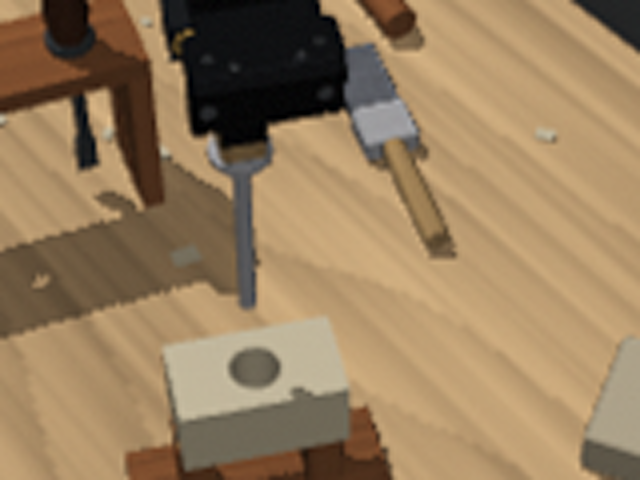

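View pics/wr_10.png

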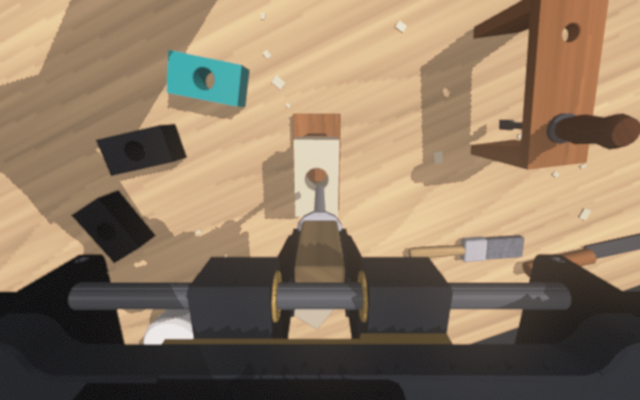

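The rod hangs upright over the stone in all three views. I'm correcting 3.7 mm in y and lowering to about 20 mm above the hole.

>>> carry_out:
  motion:
    - [-0.5,-2.5,7,0,0,0,1]
    - [0,-1,10,0.1,0,0,1]
    - [0,0,7,0,0,0,1]
    - [0,0,0,0,0,0,1]

```text
clock: 15.63
tcp_pos: [0.5062, -0.0277, 0.2952]
ee_rot: [-3.141, 0.002, 2.719]
contact_force: [0.3, -0.4, -2.4]
gripper_width: 0.024
```

```bash
python3 plan.py 0.5065 -0.0275 0.285 155.6
```

```text
t 15.63 pos [506.2 -27.7 295.2] rpy [-1.7999e+02  1.0000e-01  1.5578e+02] q [-0.18  0.24  1.73 -0.    1.17 -1.33] F [ 0.3 -0.4 -2.4] w 24.0
shift in tool mm [-0.2  0.3 10.2] turn deg [-0.01  0.1   0.18] dist 10.2
```

Run:
```python
from h import *
from station import env,get_image
p0=np.array(env.sense()["tcp_pos"])
for n in("scene","side"):
    d=get_image(n);W=cloud(d)
    sel=(W[...,2]>.118)&(W[...,2]<.132)&(abs(W[...,0]-.505)<.1)&(abs(W[...,1]+.03)<.09)
    st=rect(W[sel])
    q=W[(W[...,2]>.16)&(W[...,2]<.25)&(np.hypot(W[...,0]-p0[0],W[...,1]-p0[1])<.02)]*1000
    v=p0*1000-d["pose"][:3,3]*1000;v[2]=0;v/=np.linalg.norm(v)
    print(n,"stone",st[:3],"rod",np.round(np.median(q,0)[:2]+4.2*v[:2],1),len(q))
    c=d["frame"][110:260,230:420,::-1];cv2.imwrite(f"pics/{n}11.png",cv2.resize(c,None,fx=4,fy=4,interpolation=2))
```

```text
scene stone (array([507.6, -30. ]), array([ 57.4, 103.1]), 65.2) rod [506.5 -29.6] 117
side stone (array([505.6, -28.9]), array([ 60.6, 100.3]), 66.9) rod [505.4 -28.6] 122
```

View pics/scene11.png

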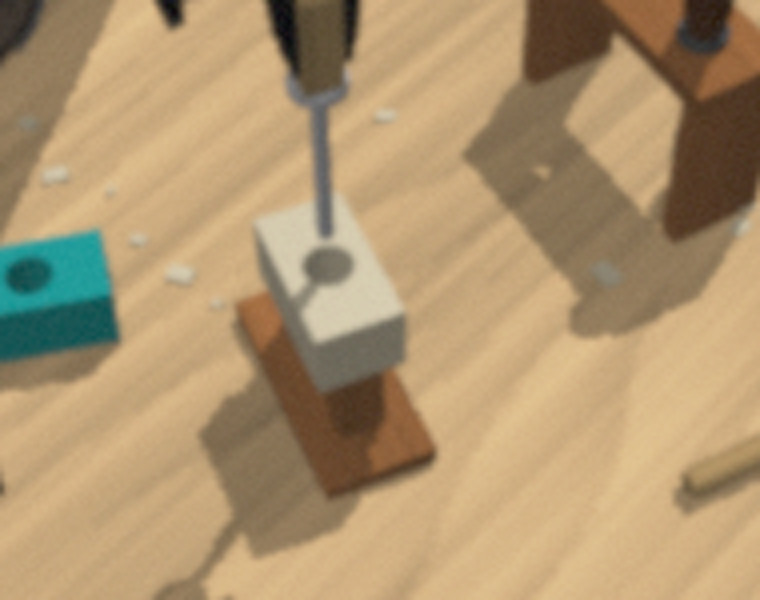

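View pics/side11.png

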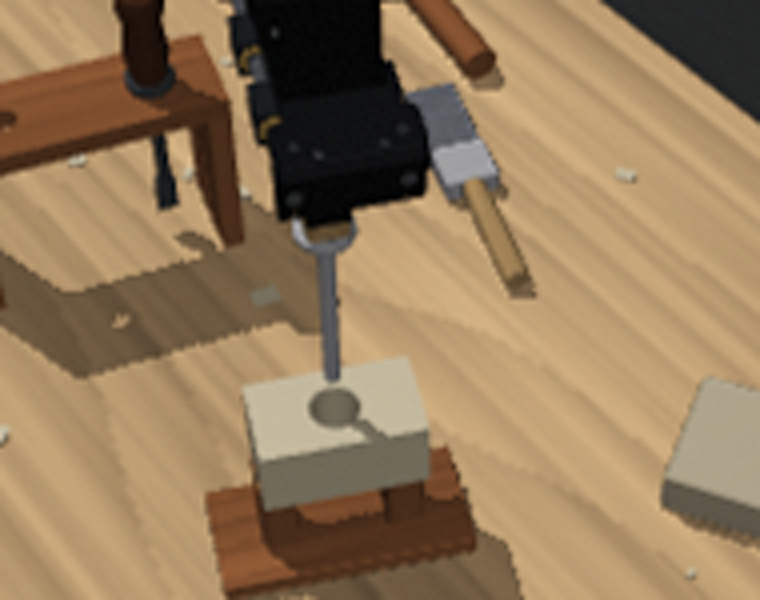

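In each fixed camera, the rod and the hole agree within about 1 mm. I'll lower in short stages and check the drift at each.

>>> carry_out:
  motion:
    - [0,0,6,0,0,0,1]
    - [0,0,7,0,0,0,1]
    - [0,0,7,0,0,0,1]
    - [0,0,3,0,0,0,1]

```text
clock: 16.07
tcp_pos: [0.5072, -0.028, 0.2723]
ee_rot: [3.141, 0.005, 2.719]
contact_force: [-0.2, -0.8, -1.6]
gripper_width: 0.0239
```

```bash
python3 plan.py 0.5065 -0.0275 0.188 155.6
```

```text
t 16.07 pos [507.2 -28.  272.3] rpy [179.96   0.28 155.76] q [-0.19  0.26  1.76 -0.    1.11 -1.33] F [-0.2 -0.8 -1.6] w 23.9
shift in tool mm [ 1.3  0.1 84.2] turn deg [0.04 0.28 0.16] dist 84.3
```

>>> carry_out:
  motion:
    - [1,0,6,0,0.3,0,1]
    - [0,0,7,0,0,0,1]
    - [0.5,0,7,0,0.2,0,1]
    - [0,0,3,0,0,0,1]

```text
clock: 16.4
tcp_pos: [0.5055, -0.0273, 0.2464]
ee_rot: [3.141, -0.005, 2.719]
contact_force: [-0.8, 0.2, -1.4]
gripper_width: 0.0239
```

```bash
python3 plan.py 0.5065 -0.0275 0.188 155.6
```

```text
t 16.4 pos [505.5 -27.3 246.4] rpy [179.97  -0.3  155.76] q [-0.19  0.29  1.8   0.    1.06 -1.33] F [-0.8  0.2 -1.4] w 23.9
shift in tool mm [-1.3  0.2 58.4] turn deg [ 0.03 -0.3   0.16] dist 58.4
```

>>> carry_out:
  motion:
    - [-0.5,0,6,0,-0.3,0,1]
    - [0,0,7,0,0,0,1]
    - [0,0,7,0,0.1,0,1]
    - [0,0,3,0,0,0,1]

```text
clock: 16.73
tcp_pos: [0.506, -0.0275, 0.2207]
ee_rot: [3.141, -0.002, 2.719]
contact_force: [-0.1, -0.4, -1.3]
gripper_width: 0.0241
```

```bash
python3 plan.py 0.5065 -0.0275 0.188 155.6
```

```text
t 16.73 pos [506.  -27.5 220.7] rpy [ 1.7997e+02 -9.0000e-02  1.5576e+02] q [-0.19  0.32  1.83  0.    0.99 -1.33] F [-0.1 -0.4 -1.3] w 24.1
shift in tool mm [-0.5  0.2 32.7] turn deg [ 0.03 -0.09  0.16] dist 32.7
```

>>> carry_out:
  motion:
    - [0,0,6,0,0.1,0,1]
    - [0,0,7,0,0.1,0,1]
    - [0.5,0,7,0,0.1,0,1]
    - [0,0,5,0,0,0,1]
    - [0,0,3,0,0,0,1]
    - [0,0,0,0,0,0,1]

```text
clock: 17.23
tcp_pos: [0.5052, -0.0272, 0.1887]
ee_rot: [3.141, -0.009, 2.718]
contact_force: [-0.4, -0.0, -1.2]
gripper_width: 0.0237
```

```bash
python3 plan.py 0.5065 -0.0275 0.188 155.6
```

```text
t 17.23 pos [505.2 -27.2 188.7] rpy [179.99  -0.49 155.76] q [-0.19  0.36  1.87  0.    0.92 -1.34] F [-0.4 -0.  -1.2] w 23.7
shift in tool mm [-1.3  0.2  0.7] turn deg [ 0.01 -0.49  0.16] dist 1.5
```

>>> carry_out:
  motion:
    - [-0.7,0,0,0,-0.3,0,1]
    - [-0.5,0,0,0,-0.2,0,1]
    - [0,0,0,0,0,0,1]
    - [0,0,0,0,0,0,1]
    - [0,0,0,0,0,0,1]

```text
clock: 17.65
tcp_pos: [0.5068, -0.0278, 0.1894]
ee_rot: [3.141, 0.002, 2.719]
contact_force: [-1.4, 0.0, -1.8]
gripper_width: 0.024
```

```bash
python3 plan.py 0.5065 -0.0275 0.188 155.6
python3 - <<'E'
from h import *
from station import env,get_image
p0=np.array(env.sense()["tcp_pos"])
for n in("scene","side"):
    d=get_image(n);W=cloud(d)
    st=rect(W[(W[...,2]>.118)&(W[...,2]<.129)&(abs(W[...,0]-.505)<.1)&(abs(W[...,1]+.03)<.09)])
    m=(W[...,2]>.131)&(W[...,2]<.158)&(np.hypot(W[...,0]-p0[0],W[...,1]-p0[1])<.02);q=W[m]*1000
    v=p0*1000-d["pose"][:3,3]*1000;v[2]=0;v/=np.linalg.norm(v)
    print(n,"stone",st[:3],"rod",np.round(np.median(q,0)[:2]+4.2*v[:2],1),len(q))
    c=d["frame"][140:260,240:400,::-1];cv2.imwrite(f"pics/{n}12.png",cv2.resize(c,None,fx=5,fy=5,interpolation=2))
print(env.sense()["qvel"].round(3))
E
python3 plan.py 0.5065 -0.0275 0.188 155.6
```

```text
t 17.65 pos [506.8 -27.8 189.4] rpy [1.7997e+02 1.4000e-01 1.5576e+02] q [-0.18  0.36  1.87 -0.    0.91 -1.33] F [-1.4  0.  -1.8] w 24.0
shift in tool mm [0.4 0.1 1.4] turn deg [0.03 0.14 0.16] dist 1.5
scene stone (array([506.6, -29.4]), array([ 56.9, 106.5]), 65.6) rod [508.  -29.2] 22
side stone (array([505.3, -29.5]), array([ 60.1, 100. ]), 65.9) rod [505.5 -28.5] 27
[-0.001  0.001  0.001 -0.001 -0.     0.002]
t 17.75 pos [506.8 -27.8 189.3] rpy [1.7997e+02 1.3000e-01 1.5576e+02] q [-0.18  0.36  1.87 -0.    0.91 -1.33] F [ 0.1  1.  -2.3] w 23.9
shift in tool mm [0.4 0.1 1.3] turn deg [0.03 0.13 0.16] dist 1.4
```

View pics/scene12.png

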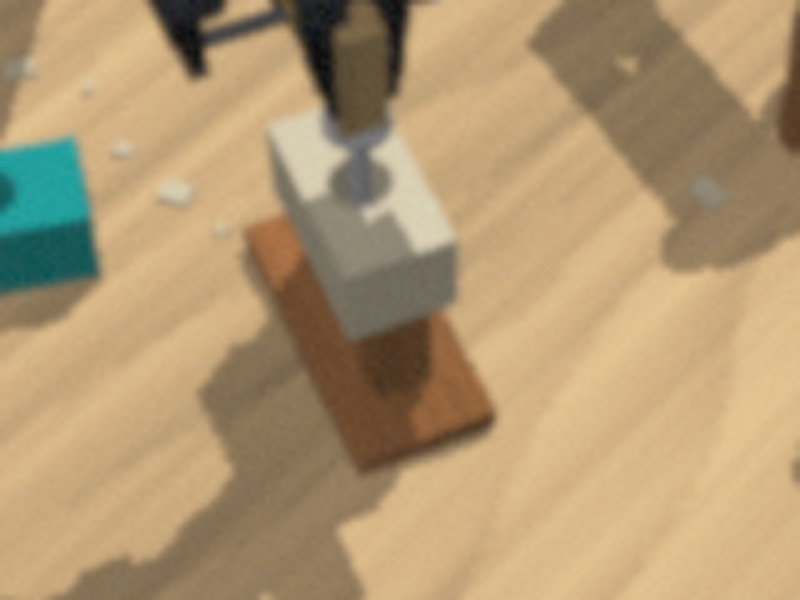

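View pics/side12.png

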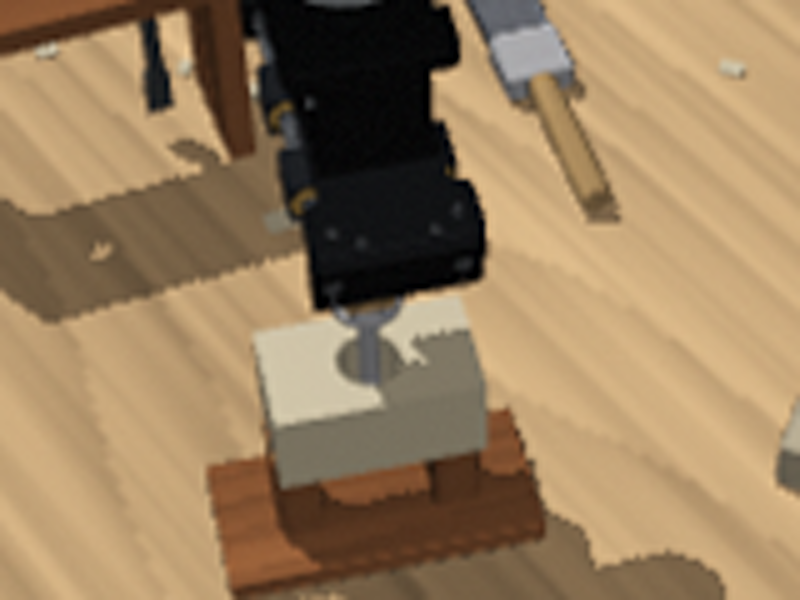

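The rod is centred in the hole in both views and level within 0.15°. The arm is at rest and the tip is at z of about 0.048 m. Handing in.

```bash
python3 -c "
from station import env
print(env.sign_off())"
```

```text
the job is handed in; nothing more can be done
None
```

I set the limestone block across both uprights and let go. I then took the probe out of the rack by its square handle and lowered it upright through the hole. I handed the job in at about 17.8 s with the gripper still holding the probe; no verdict was reported.

**Stone:** After release, the wrist camera put it at (506.1, -27.2) mm, about 1 mm from the stand's middle. It was square within about 0.2° and level. It took about 37 N to confirm it was seated, then I eased off before opening.

**Probe:**
- **Upright and still:** The tool was within 0.15° of vertical and at rest.
- **Centred:** Both fixed cameras showed the rod within about 1.5 mm of the hole's centre.
- **Depth:** I worked the tip out to be at z ≈ 48 mm, which is about 27 mm below the stone and 33 mm above the baseboard. That comes from the rod length measured before insertion; I did not see the tip in the gap directly.
- **Contact:** I saw no contact with the stone. The last force readings were noise plus the probe's weight.

**Disagreements:**
- The fixed cameras put positions about 2 mm lower in y than the wrist camera. I used the wrist and robot frame, and compared rod to hole within a single camera.
- The side camera's tilt fit for the placed stone gave about 0.02 rad, while the wrist and scene cameras showed it flat. Both are under the 0.04 rad limit.

I did not touch the chisel, mallet, brush or offcut.

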